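Make the high-voltage box safe with the shorting plug

ROBOT

A 7-joint arm with a two-finger parallel gripper is mounted at the origin on a cart in front of the work surface, level with it; the furniture and walls round the work are solid. World frame = base frame: x ahead of the robot, y to its left, z up, the work surface at z = 0. Lengths are in m, angles in rad, forces in N, time in s.
With the tool pointing down it reaches from about 0.425 to 0.975 m from the base axis. Payload 16.7 kg.
Tool frame: the origin (TCP) lies at the very end of the fingers, on their centre line; the grasp point (between the pads) lies 19 mm behind it; z points along the fingers, y is the direction in which the jaws open and shut (so a half turn about z gives the same grasp; the last joint's range is limited). The gripper opens to 85 mm and grips with 20 to 120 N. Pads are 22 mm wide; open, the fingers measure 114 mm over their backs; the gripper's body (76 mm by 85 mm) begins 54 mm behind the grasp point. The pads swing forward as they close: fully open they stand 13 mm farther back than shut.
Start: joints at [-1.341, 0.426, 0.074, 1.606, -0.034, 1.111, -0.067], TCP at [0.25, 0.627, 0.198] pointing down, gripper open.
Joint ranges: [-2.85, 2.85], [-0.5, 2.14], [-1.23, 1.37], [0.21, 2.46], [-1.02, 4.16], [0.16, 2.05], [-2.73, 2.73]. Speed limits (rad/s): [1.89, 1.89, 2.39, 2.39, 3.01, 3.01, 3.01].

INTERFACE

Orientations are given as [roll, pitch, yaw] about the fixed x, y, z axes, in that order (R = Rz(yaw) Ry(pitch) Rx(roll)).
In Python, from bench import manip, imaging gives the robot as it stands.
- The arm moves only by the tool arm_command, never from a script. Its argument "moves" is a list of rows, each a list of 3 entries, a list of its own where there are three numbers: the shift along the tool's x, y, z in mm, then the turn, a rotation vector about the tool's x, y, z in degrees, then the gripper's target within -1 to 1 (fully open at 1, half-way at 0, shut at -1). In form: [[[dx, dy, dz], [wx, wy, wz], hand], ...]. A call has exactly 8 rows; each row is the pose to reach, as a shift and turn from the pose commanded when the call began, along the tool's axes at that moment; what a row does not reach only later rows make up. A row lasts 1/10 s, in which the tool goes at most 50 mm and 8.59 degrees, less where a joint would pass 70% of its speed; a pose out of reach is approached as far as the arm can. A call with a gripper value outside its range is refused whole. The fingers move at their own pace and stop on an object; "newtons" is the grip in N (left out, the last holds). Time passes only in rows, so rows that repeat a pose let the fingers close, or fill a call up. It gives the time, the measured TCP pose, the force and the opening at its end, in the units of the state.
- manip.get_state(): the state, without advancing time (a new reading comes with each control period).
- imaging.get_image(name): name is "scene" or "top" or "wrist"; returns the picture (400x640x3 uint8, red, green, blue); there is no depth.
- imaging.get_calibration(name): a dict with "fx", "fy", "cx", "cy" (pixels), "D" ([k1, k2, p1, p2, k3] as OpenCV has them; the pictures are not rectified), "xyz" and "orientation" of the camera in the world. Camera axes: x right, y down, z forward; pixel columns grow to the right and rows downward; lengths in m; the calibration is good to about 2 mm. A picture is of the moment at which its call begins: read the wrist's pose just before it. get_calibration takes no time and is no camera call; for the wrist camera it gives the pose at the moment of the call.
- manip.sign_off(): hands the job in, once; it reports no verdict.
Trained networks look in the newest picture that a camera, given by its name, has taken for a name from the list of things; names that differ only in an ending like _2 or _b are one class to them, and where a whole thing is asked for, a point or a joint stands for the part that bears it (a point fixed in the world has none). Each returns a list of dicts, best first, with "score" (0 to 1); they miss things now and then, are a little off and sometimes report something else, mostly with a low value. They report only what shows in the picture. A call takes as long as a camera call.
- imaging.spot_in(camera, thing): "location" ([column, row] as shares, 0 to 1, of the picture: columns of its width, rows of its height, amid what is visible of it).
- imaging.outline_of(camera, thing): "pixels" (400x640 bool, what is visible of it) and "location" ([column, row] as shares, 0 to 1, of the picture: columns of its width, rows of its height, amid what is visible of it).
- imaging.landmark_of(camera, thing): "location" ([column, row] as shares, 0 to 1, of the picture: columns of its width, rows of its height: a listed point, or the origin of a listed thing).
The state is a dict: "time": time; "joint_pos": joint angles; "joint_velocities": joint speeds; "tau": joint torques, N m; "ee_pos": TCP position; "tool_rot": TCP orientation; "wrist_force": force on the tool from outside, world axes, zero at the start; "torque": the same for the moment, N m; "width": finger opening in m.
Only numpy, scipy, OpenCV 4.12 (cv2) and the standard library are available. Lean on these libraries where they do the work, as an engineer would, in place of code of your own. Each camera call takes 0.05 s, during which the arm holds its last target. There are 200 camera calls.

TASK

Make the grey high-voltage box safe to work on: draw its steel slide back off the terminal, take the shorting plug (the one with the plain round black handle and a narrow neck below it) out of the stand and push it fully home in the terminal. Then push the slide forward again until its fork has the plug's neck at the bottom of the slot, so that the plug is locked in. Leave the finned plug in the stand and the side cutters and marker pen where they lie.

Things in the scene. Friction and masses are not known exactly. Their poses are not given: they have to be found in the camera images.
- hv_box: grey metal box, screwed to the bench, 96 (its x) x 220 (its y) x 60 mm (z), with 22 mm ears at both y ends and connectors on its +x side. Origin: centre of its underside, z up. Its slide runs along its y axis between two aluminium rails (x = +-23 to +-32 mm) that stand 16 mm above its top.
- terminal (a point): mouth of the terminal in the top of the box, 60 mm above the bench, on the centre line at y = -50 mm of the box; axes as the box. A vertical round bore 10 mm across and 50 mm deep in a white ceramic ring within a brass ring. The slide covers it at the start.
- slide (a joint): steel slide, m: 0 = fully forward (covers the terminal), up to 0.085 as drawn back along the box's +y; stays where left, about 2 N. Plate 52 wide, 4 mm thick, underside 8 mm above the box top. Its front (-y) end is a fork with an open slot 18 wide, 39 mm deep. The terminal is free for the plug from about 0.070; with the plug home, the neck meets the slot's bottom at about 0.023.
- slide_knob (a point): grip point of the slide's black knob: round, 21 mm across, standing 31 mm above the plate; the point lies on its axis 30 mm above the box top, 13 mm below the knob's top. At slide 0 it is 40 mm from the terminal along the box's +y; axes as the box.
- plug_stand: grey plastic block, fixed to the bench, 180 (its x) x 56 (y) x 52 mm high, with three holes 11 mm across and 48 mm deep at x = -60, 0, +60 mm in its top. Origin: centre of its underside. Two of the holes hold the plugs.
- shorting_plug: upright round plug, 110 mm long, 0.15 kg. Origin: tip of the pin (bottom), z up. Brass pin 8 mm across with a tapered tip, z = 0 to 45 mm; brass collar 26 mm across, z = 45 to 51; neck 14 mm across, z = 51 to 65; black ribbed round handle 30 mm across, z = 65 to 110 mm. In the stand the collar rests on its top; fully home, on the box's top.
- plug_collar (a point): centre of the underside of the shorting plug's collar, 45 mm above the pin's tip
- finned_plug: the other plug in the stand: the same pin and collar, but no neck and a stack of six round aluminium cooling fins 37 mm across, 99 mm long in all. Origin: tip of the pin. Stays where it is.
- cutters: side cutters with orange handles, 144 mm long, lying on the bench; leave alone
- pen: marker pen, white with a black cap, 126 mm long, lying on the bench; leave alone

How it is judged:
By the outcome, as a careful person would: the job done as asked, in the order asked, and still so for the second after the job is handed in, with the robot touching nothing.
It also fails if it takes over 64 s, if anything falls off the work surface, if the arm or the gripper's body presses on something with over 40 N, if the wrist force passes 120 N, or if a joint passes its speed limit or range.

## Working session

There is one attempt and no reset: what is moved stays moved. The work goes in short steps, Python scripts to look and compute and a tool call to move; the robot and the scene stay as the last step left them, time stands still between calls to the robot, and variables do not carry over. Pictures are saved under pics/ and viewed, about 8 in all and at most 12, crops included, and the job is handed in when it is done.

Besides the shell and the picture viewer there is one more tool, called after ">>>" by a JSON object that holds its "name" and its "arguments", one argument or row to a line. arm_command: Moves the arm, as the interface text tells. Its arguments: {"type":"object","properties":{"moves":{"type":"array","items":{"type":"array"}},"newtons":{"type":"number"}},"required":["moves"]}

```bash
mkdir -p pics; cat > h.py <<'E'
import numpy as np, cv2
from scipy.spatial.transform import Rotation as R
from bench import manip, imaging
def ray(cal,loc):
    K=np.array([[cal['fx'],0,cal['cx']],[0,cal['fy'],cal['cy']],[0,0,1]])
    px=np.array([[[loc[0]*640,loc[1]*400]]],float)
    u=cv2.undistortPoints(px,K,np.array(cal['D'],float))[0,0]
    o=np.array(cal['orientation'])
    Rm=o if o.shape==(3,3) else R.from_euler('xyz',o).as_matrix()
    return np.array(cal['xyz']),Rm@np.array([u[0],u[1],1])
def at_z(cal,loc,z):
    c,d=ray(cal,loc); return c+d*(z-c[2])/d[2]
def proj(cal,P):
    o=np.array(cal['orientation']); Rm=o if o.shape==(3,3) else R.from_euler('xyz',o).as_matrix()
    K=np.array([[cal['fx'],0,cal['cx']],[0,cal['fy'],cal['cy']],[0,0,1]])
    T=Rm.T; t=-T@np.array(cal['xyz'])
    return cv2.projectPoints(np.array(P,float).reshape(-1,3),cv2.Rodrigues(T)[0],t,K,np.array(cal['D'],float))[0][:,0]
def tri(rays):
    A=np.zeros((3,3));b=np.zeros(3)
    for c,d in rays:
        d=d/np.linalg.norm(d);M=np.eye(3)-np.outer(d,d);A+=M;b+=M@c
    return np.linalg.solve(A,b)
def save(img,name): cv2.imwrite('pics/'+name,cv2.cvtColor(img,cv2.COLOR_RGB2BGR))
E
python3 - <<'E'
from h import *
np.set_printoptions(precision=4,suppress=True)
s=manip.get_state();print(s['time'],s['ee_pos'],s['tool_rot'],s['width'])
for c in['scene','top']:
    im=imaging.get_image(c);save(im,c+'0.png');cal=imaging.get_calibration(c);print(c,cal['xyz'],cal['orientation'],cal['fx'])
    for t,z in[('hv_box',0),('terminal',.06),('slide_knob',.09),('plug_stand',0),('shorting_plug',.007),('plug_collar',.052),('finned_plug',.007)]:
        for r in imaging.landmark_of(c,t)[:2]: print(c,t,round(r['score'],2),np.array(r['location'])*[640,400],at_z(cal,r['location'],z))
cal=imaging.get_calibration('wrist');print(cal['xyz'],cal['orientation'],manip.get_state()['time'])
E
```

```text
0.0 [0.2501 0.6265 0.1968] [-3.1403  0.0001  2.7618] 0.08509759733077758
scene [0.0324 0.5526 0.5892] [-2.1923  0.0028 -2.4058] 442.2742575107913
scene hv_box 0.6 [366.784 181.32 ] [ 0.5462 -0.1808  0.    ]
scene hv_box 0.59 [239.68 231.68] [0.6274 0.1458 0.    ]
scene terminal 0.9 [257.6  199.92] [0.618  0.0978 0.06  ]
scene slide_knob 0.86 [237.376 195.8  ] [0.6248 0.141  0.09  ]
scene plug_stand 0.95 [366.528 182.6  ] [ 0.5432 -0.1759  0.    ]
scene plug_collar 0.76 [368.704 164.6  ] [ 0.5402 -0.1754  0.052 ]
scene finned_plug 0.74 [281.088 317.   ] [0.399  0.2457 0.007 ]
top [0.3879 0.0216 0.9238] [-2.9668 -0.006  -1.5648] 387.49089001063805
top hv_box 0.96 [263.104 173.92 ] [0.6201 0.1559 0.    ]
top terminal 0.94 [284.608 167.   ] [0.6217 0.0982 0.06  ]
top slide_knob 0.66 [264.896 162.92 ] [0.6227 0.1396 0.09  ]
top plug_stand 0.9 [399.296 204.   ] [ 0.5476 -0.1763  0.    ]
top plug_collar 0.5 [396.672 199.92 ] [ 0.5481 -0.1594  0.052 ]
top finned_plug 0.56 [398.912 230.2  ] [ 0.4832 -0.172   0.007 ]
[0.1882 0.6509 0.3737] [2.8752 0.0007 1.1894] 0.8
```

View pics/scene0.png

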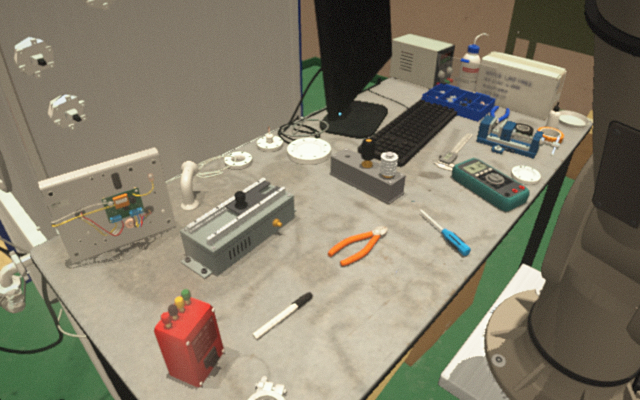

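View pics/top0.png

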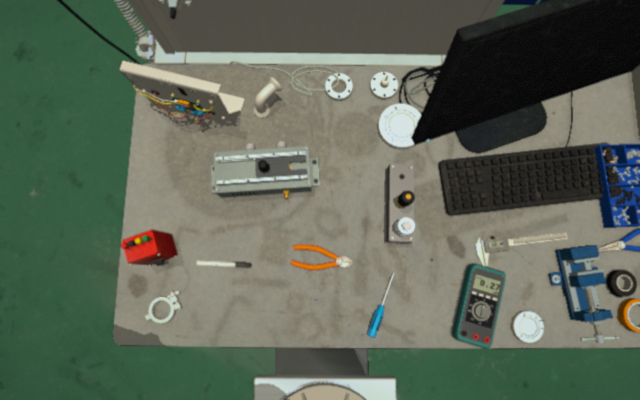

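The scene picture shows the box around (239,225) with the knob at (240,198). The stand is around (367,175), with the black plug at (368,150) and the finned one at (390,160). The top picture agrees, and shows the fork slot pointing towards world -Y (near (290,165)). I'll go above the box for a close look.

>>> {"name": "arm_command", "arguments": {
  "moves": [
    [[-45, -29, -10], [0, 0, -5], 1],
    [[-85, -56, -30], [0, 0, -10], 1],
    [[-130, -84, -53], [0, 0, -16], 1],
    [[-170, -110, -53], [0, 0, -21.8], 1],
    [[-210, -137, -53], [0, 0, -21.8], 1],
    [[-250, -163, -53], [0, 0, -21.8], 1],
    [[-290, -190, -53], [0, 0, -21.8], 1],
    [[-330, -215, -53], [0, 0, -21.8], 1]
  ]
}}

```text
time: 1.6
ee_pos: [0.4764, 0.305, 0.2509]
tool_rot: [3.141, 0.0, -3.141]
wrist_force: [1.6, -0.1, -0.2]
width: 0.0852
```

>>> {"name": "arm_command", "arguments": {
  "moves": [
    [[-25, -40, 0], [0, 0, 0], -1],
    [[-50, -75, 0], [0, 0, 0], -1],
    [[-75, -110, 0], [0, 0, 0], -1],
    [[-100, -145, 0], [0, 0, 0], -1],
    [[-124, -180, 0], [0, 0, 0], -1],
    [[-124, -180, 0], [0, 0, 0], -1],
    [[-124, -180, 0], [0, 0, 0], -1],
    [[-124, -180, 0], [0, 0, 0], -1]
  ]
}}

```text
time: 2.4
ee_pos: [0.5992, 0.128, 0.2504]
tool_rot: [3.141, -0.0, -3.14]
wrist_force: [0.1, 0.1, 0.1]
width: 0.0003
```

```bash
python3 - <<'E'
from h import *
np.set_printoptions(precision=4,suppress=True)
s=manip.get_state();print(s['time'],s['ee_pos'],s['tool_rot'],s['width'],s['joint_pos'])
cal=imaging.get_calibration('wrist');im=imaging.get_image('wrist');save(im,'w1.png');print(cal['xyz'],cal['orientation'])
for t,z in[('hv_box',0),('terminal',.06),('slide_knob',.09)]:
    for r in imaging.landmark_of('wrist',t)[:2]: print(t,round(r['score'],2),np.array(r['location'])*[640,400],at_z(cal,r['location'],z))
E
```

```text
2.4 [0.5992 0.128  0.2504] [ 3.1413 -0.0004 -3.1398] 0.00029210811490854385 [-0.5577  0.2878  0.3034  1.7031 -0.0929  1.1651  1.3433]
[0.5324 0.1271 0.4267] [ 2.8757 -0.0001  1.571 ]
hv_box 0.58 [337.024 177.08 ] [0.617 0.148 0.   ]
terminal 0.71 [297.024 190.4  ] [0.6204 0.1001 0.06  ]
slide_knob 0.89 [335.296 194.4  ] [0.6175 0.142  0.09  ]
slide_knob 0.43 [296.192 189.8  ] [0.6126 0.1015 0.09  ]
```

View pics/w1.png

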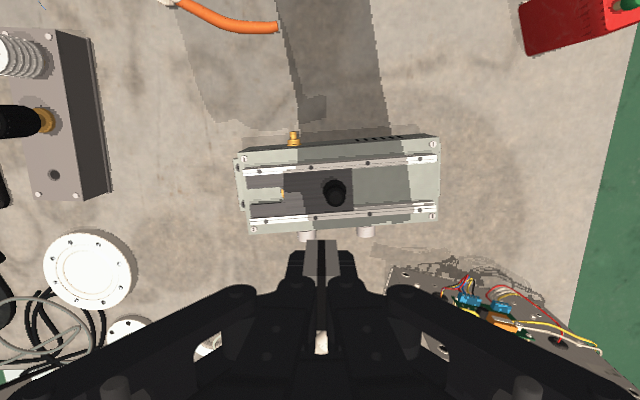

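The wrist view shows the fork slot opening left, with its bottom at about (282,193), and the knob at (335,192). The terminal is hidden near (297,190). The rails tilt by a few degrees, so I'll measure the yaw from their lines.

```bash
python3 - <<'E'
from h import *
np.set_printoptions(precision=4,suppress=True)
cal=imaging.get_calibration('wrist')
g=cv2.imread('pics/w1.png',0)
L=cv2.createLineSegmentDetector().detect(g)[0][:,0]
for l in L:
    if np.hypot(*(l[2:]-l[:2]))>45 and 225<min(l[0],l[2]) and max(l[0],l[2])<450 and 120<l[1]<245 and abs(l[3]-l[1])<35:
        a,b=[at_z(cal,p/[640,400],.076) for p in(l[:2],l[2:])]
        d=b-a; d=d*np.sign(d[1]);print(l,a[:2],b[:2],np.degrees(np.arctan2(-d[0],d[1])))
E
```

```text
[351.8774 210.6574 250.5414 218.2614] [0.6396 0.1611] [0.6484 0.0495] 4.525841827395375
[293.206  147.9065 239.2975 152.1379] [0.5712 0.0982] [0.5757 0.0417] 4.535208807757103
[435.6124 154.2136 241.8721 169.3378] [0.5778 0.2471] [0.5939 0.0433] 4.514561123721845
[294.2934 172.1089 349.4397 167.6804] [0.5968 0.0988] [0.592  0.1573] 4.678569468465483
[438.0865 136.387  298.1688 147.43  ] [0.5594 0.248 ] [0.5707 0.1033] 4.468746940566617
[358.1947 137.7478 423.2788 132.5513] [0.5607 0.1656] [0.5555 0.2324] 4.477058403633963
[245.5175 165.4664 295.5126 161.652 ] [0.5897 0.0474] [0.5856 0.1003] 4.445527033108195
[354.2645 168.018  405.5815 163.8406] [0.5923 0.1624] [0.5879 0.2164] 4.715941155328396
[318.0615 219.7757 365.576  216.2209] [0.6501 0.124 ] [0.646  0.1763] 4.547764214953408
[261.9357 233.753  310.7135 229.041 ] [0.6666 0.0612] [0.661  0.1158] 5.8679332876141554
[301.7975 142.1738 354.457  137.8805] [0.5653 0.1072] [0.5609 0.1618] 4.6320066185439215
```

>>> {"name": "arm_command", "arguments": {
  "moves": [
    [[-10, -16, 30], [0, 0, -4.5], -1],
    [[-21, -33, 60], [0, 0, -4.5], -1],
    [[-21, -33, 90], [0, 0, -4.5], -1],
    [[-21, -33, 120], [0, 0, -4.5], -1],
    [[-21, -33, 145], [0, 0, -4.5], -1],
    [[-21, -33, 160], [0, 0, -4.5], -1],
    [[-21, -33, 166], [0, 0, -4.5], -1],
    [[-21, -33, 166], [0, 0, -4.5], -1]
  ]
}}

```text
time: 3.4
ee_pos: [0.6206, 0.0942, 0.0845]
tool_rot: [-3.141, -0.0, -3.062]
wrist_force: [-0.2, -0.4, -0.0]
width: 0.0001
```

>>> {"name": "arm_command", "arguments": {
  "moves": [
    [[0, 10, 0], [0, 0, 0], -1],
    [[0, 20, 0], [0, 0, 0], -1],
    [[0, 30, 0], [0, 0, 0], -1],
    [[0, 40, 0], [0, 0, 0], -1],
    [[0, 50, 0], [0, 0, 0], -1],
    [[0, 60, 0], [0, 0, 0], -1],
    [[0, 70, 0], [0, 0, 0], -1],
    [[0, 70, 0], [0, 0, 0], -1]
  ]
}}

```text
time: 4.2
ee_pos: [0.6148, 0.1658, 0.0844]
tool_rot: [3.141, -0.0, -3.06]
wrist_force: [-0.2, 0.9, -0.5]
width: -0.0003
```

```bash
cat > k.py <<'E'
from h import *
np.set_printoptions(precision=4,suppress=True)
s=manip.get_state();print(s['time'],s['ee_pos'],s['wrist_force'],s['width'])
for c in('top','wrist'):
    cal=imaging.get_calibration(c);im=imaging.get_image(c);save(im,c+'%.2f.png'%s['time'])
    for r in imaging.landmark_of(c,'slide_knob')[:2]: print(c,round(r['score'],2),np.array(r['location'])*[640,400],at_z(cal,r['location'],.09))
E
python3 k.py; ls pics
```

```text
4.2 [0.6148 0.1658 0.0844] [-0.1875  0.9275 -0.5431] -0.0002921560012134728
top 0.79 [264.384 162.08 ] [0.6246 0.1408 0.09  ]
wrist 0.68 [284.096 238.2  ] [0.6177 0.1429 0.09  ]
scene0.png
top0.png
top4.20.png
w1.png
wrist4.20.png
```

View pics/wrist4.20.png

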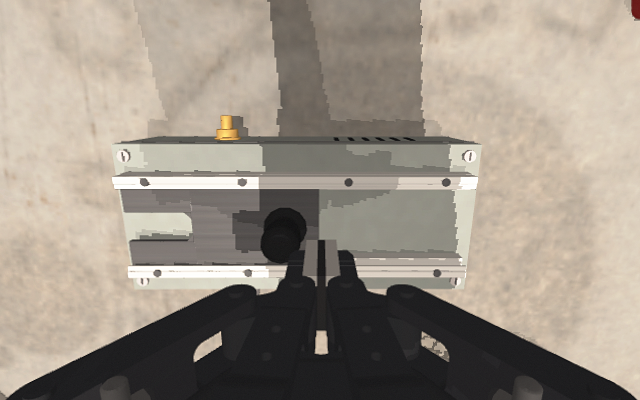

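```bash
python3 - <<'E'
from h import *
np.set_printoptions(precision=4,suppress=True)
cal=imaging.get_calibration('wrist');s=manip.get_state();print(cal['xyz'],cal['orientation'],s['ee_pos'])
print('tcp px',proj(cal,s['ee_pos']))
for p,z in[((319,222),.072),((192,226),.072),((113,183),.076),((477,183),.076),((282,238),.103),((320,240),.0844)]: print(p,at_z(cal,np.array(p)/[640,400],z))
im=cv2.imread('pics/top4.20.png')[120:220,190:340];cv2.imwrite('pics/tc.png',cv2.resize(im,None,fx=5,fy=5,interpolation=cv2.INTER_CUBIC))
E
```

```text
[0.5486 0.1572 0.2607] [2.8754 0.0006 1.6477] [0.6152 0.1631 0.0845]
tcp px [[322.4846 232.8228]]
(319, 222) [0.6132 0.1609 0.072 ]
(192, 226) [0.6215 0.0855 0.072 ]
(113, 183) [0.5976 0.0437 0.076 ]
(477, 183) [0.5818 0.2477 0.076 ]
(282, 238) [0.6125 0.1423 0.103 ]
(320, 240) [0.6196 0.162  0.0844]
```

View pics/tc.png

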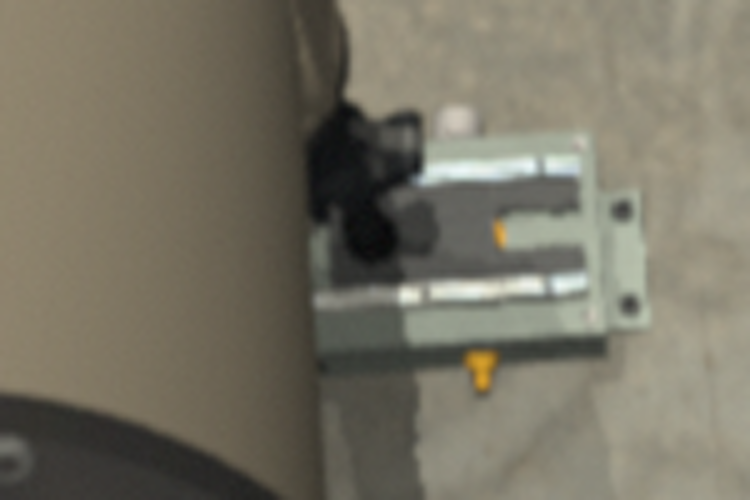

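The measured TCP is past the knob but the slide hasn't moved: the crop and wrist view still show the slot bottom at y≈0.0855, next to the terminal. The closed fingertips seem to have missed the knob. I'll grip the knob instead, because the finger width will confirm contact.

>>> {"name": "arm_command", "arguments": {
  "newtons": 50,
  "moves": [
    [[0, 0, -25], [0, 0, 0], -1],
    [[0, 0, -50], [0, 0, 0], 0.2],
    [[-1, -11, -50], [0, 0, 0], 0.2],
    [[-1, -21, -50], [0, 0, 0], 0.2],
    [[-1, -21, -50], [0, 0, 0], 0.2],
    [[-1, -21, -50], [0, 0, 0], 0.2],
    [[-1, -21, -30], [0, 0, 0], 0.2],
    [[-1, -21, -20], [0, 0, 0], 0.2]
  ]
}}

```text
time: 5.2
ee_pos: [0.6169, 0.1432, 0.1027]
tool_rot: [-3.141, -0.002, -3.062]
wrist_force: [-0.1, -0.1, -0.9]
width: 0.0513
```

>>> {"name": "arm_command", "arguments": {
  "moves": [
    [[0, 0, 10], [0, 0, 0], 0.2],
    [[0, 0, 18], [0, 0, 0], 0.2],
    [[0, 0, 25], [0, 0, 0], 0.2],
    [[0, 0, 25], [0, 0, 0], -1],
    [[0, 0, 25], [0, 0, 0], -1],
    [[0, 0, 25], [0, 0, 0], -1],
    [[0, 0, 25], [0, 0, 0], -1],
    [[0, 0, 25], [0, 0, 0], -1]
  ]
}}

```text
time: 6.0
ee_pos: [0.618, 0.143, 0.0798]
tool_rot: [3.141, 0.0, -3.062]
wrist_force: [0.8, -0.8, -0.2]
width: -0.0002
```

```bash
python3 k.py; python3 - <<'E'
from h import *
cal=imaging.get_calibration('scene');im=imaging.get_image('scene')
c=im[140:300,150:330];save(cv2.resize(c,None,fx=4,fy=4,interpolation=cv2.INTER_CUBIC),'sc.png')
s=manip.get_state();p=s['ee_pos'];print((proj(cal,p)-[150,140])*4,(proj(cal,[.6175,.141,.103])-[150,140])*4,(proj(cal,[.6175,.141,.072])-[150,140])*4)
E
```

```text
6.0 [0.618  0.143  0.0798] [ 0.835  -0.8109 -0.203 ] -0.00023703654452480365
top 0.93 [263.488 164.8  ] [0.6183 0.1426 0.09  ]
wrist 0.87 [320.768 239.4  ] [0.6177 0.142  0.09  ]
wrist 0.27 [330.176 200.88 ] [0.5962 0.1451 0.09  ]
[[358.08167103 247.73135186]] [[356.23840818 207.10186888]] [[363.09005129 258.69934459]]
```

View pics/sc.png

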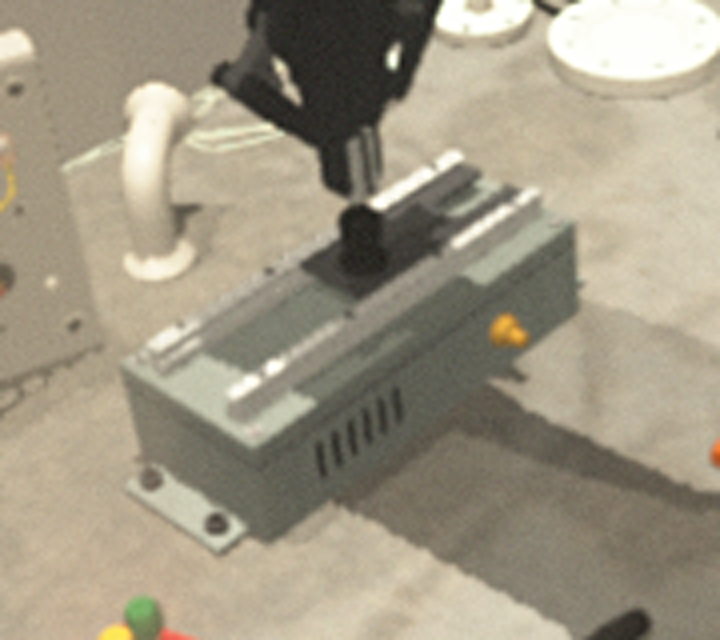

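The crop shows the fingertips at about (365,195), above or behind the knob at (360,235). The TCP from the state should be at (358,248), so the two disagree. I'll triangulate the real tip.

```bash
python3 - <<'E'
from h import *
np.set_printoptions(precision=4,suppress=True)
w=imaging.get_calibration('wrist');s=imaging.get_calibration('scene');st=manip.get_state()
print(st['ee_pos'],st['tool_rot'],st['joint_pos'],w['xyz'],w['orientation'],w['fx'],w['cx'],w['cy'])
a=ray(w,np.array([321,240])/[640,400]);b=ray(s,np.array([150+364/4,140+200/4])/[640,400])
P=tri([a,b]);print(P,proj(w,P),proj(s,P))
im=imaging.get_image('wrist');save(cv2.resize(im[160:360,220:420],None,fx=3,fy=3,interpolation=cv2.INTER_CUBIC),'wc.png')
print((proj(w,st['ee_pos'])-[220,160])*3)
E
```

```text
[0.6178 0.1429 0.0796] [-3.1416  0.0001 -3.0624] [-0.5268  0.4938  0.262   1.8132 -0.1634  0.8554  1.4627] [0.5512 0.1369 0.2558] [2.8753 0.0002 1.6484] 334.10682750935763 320.94882898515493 200.56104368797062
[0.6095 0.1415 0.1111] [[321.1444 240.2034]] [[241.0589 190.015 ]]
[[307.3555 218.7234]]
```

View pics/wc.png

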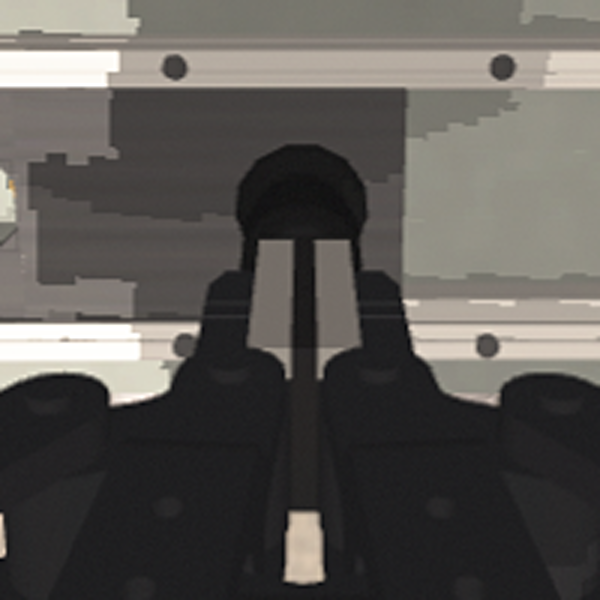

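Triangulation puts the real fingertips at z≈0.111 while the state says 0.080. They end about 31 mm above the reported TCP, so they passed over the knob. I'll grip again about 31 mm lower, checking force and width.

>>> {"name": "arm_command", "arguments": {
  "moves": [
    [[0, 0, -8], [0, 0, 0], -1],
    [[0, 0, -15], [0, 0, 0], 0.2],
    [[0, 0, -15], [0, 0, 0], 0.2],
    [[0, 0, -15], [0, 0, 0], 0.2],
    [[0, 0, -5], [0, 0, 0], 0.2],
    [[0, 0, 5], [0, 0, 0], 0.2],
    [[0, 0, 15], [0, 0, 0], 0.2],
    [[0, 0, 20], [0, 0, 0], 0.2]
  ]
}}

```text
time: 7.1
ee_pos: [0.6169, 0.1426, 0.0576]
tool_rot: [-3.141, -0.002, -3.062]
wrist_force: [0.4, 0.5, -0.2]
width: 0.0511
```

>>> {"name": "arm_command", "arguments": {
  "moves": [
    [[0, 0, 5], [0, 0, 0], 0.2],
    [[0, 0, 10], [0, 0, 0], 0.2],
    [[0, 0, 10], [0, 0, 0], -1],
    [[0, 0, 10], [0, 0, 0], -1],
    [[0, 0, 10], [0, 0, 0], -1],
    [[0, 0, 10], [0, 0, 0], -1],
    [[0, 0, 10], [0, 0, 0], -1],
    [[0, 0, 10], [0, 0, 0], -1]
  ]
}}

```text
time: 7.9
ee_pos: [0.6179, 0.1429, 0.0498]
tool_rot: [3.142, 0.0, -3.062]
wrist_force: [-1.8, -1.6, 5.1]
width: 0.0191
```

The width is 19 mm, so the knob is held. Drawing back 80 mm.

>>> {"name": "arm_command", "arguments": {
  "moves": [
    [[0, 8, -1], [0, 0, 0], -1],
    [[0, 20, -1], [0, 0, 0], -1],
    [[0, 32, -1], [0, 0, 0], -1],
    [[0, 44, -1], [0, 0, 0], -1],
    [[0, 56, -1], [0, 0, 0], -1],
    [[0, 68, -1], [0, 0, 0], -1],
    [[0, 80, -1], [0, 0, 0], -1],
    [[0, 80, -1], [0, 0, 0], -1]
  ]
}}

```text
time: 8.7
ee_pos: [0.6113, 0.2239, 0.0502]
tool_rot: [-3.141, -0.0, -3.061]
wrist_force: [3.9, -1.0, -8.1]
width: 0.0191
```

>>> {"name": "arm_command", "arguments": {
  "moves": [
    [[0, 1, 0], [0, 0, 0], 0.2],
    [[0, 1, 0], [0, 0, 0], 0.2],
    [[0, 1, 0], [0, 0, 0], 0.2],
    [[0, 1, -20], [0, 0, 0], 0.2],
    [[0, 1, -50], [0, 0, 0], 0.2],
    [[0, 1, -90], [0, 0, 0], 1],
    [[0, -30, -130], [0, 0, 0], 1],
    [[0, -70, -170], [0, 0, 0], 1]
  ]
}}

```text
time: 9.5
ee_pos: [0.6164, 0.1587, 0.2175]
tool_rot: [3.141, 0.001, -3.06]
wrist_force: [0.9, -0.7, -0.7]
width: 0.0852
```

```bash
python3 - <<'E'
from h import *
np.set_printoptions(precision=4,suppress=True)
s=manip.get_state();print(s['time'],s['ee_pos'])
for c in('wrist','scene','top'):
    cal=imaging.get_calibration(c);im=imaging.get_image(c);save(im,c+'b.png')
    for t,z in[('slide_knob',.09),('terminal',.06),('plug_collar',.052),('shorting_plug',.007),('plug_stand',0)]:
        for r in imaging.landmark_of(c,t)[:1]: print(c,t,round(r['score'],2),np.array(r['location'])*[640,400],at_z(cal,r['location'],z))
E
```

```text
9.5 [0.6164 0.1587 0.2175]
wrist slide_knob 0.66 [389.824 181.   ] [0.6087 0.2214 0.09  ]
wrist terminal 0.65 [262.016 176.08 ] [0.6198 0.0982 0.06  ]
wrist shorting_plug 0.23 [28.416 79.28 ] [ 0.5453 -0.1639  0.007 ]
wrist plug_stand 0.83 [27.584 78.2  ] [ 0.5442 -0.1703  0.    ]
scene slide_knob 0.96 [206.528 218.52 ] [0.611  0.2251 0.09  ]
scene terminal 0.59 [258.176 201.52 ] [0.613  0.1007 0.06  ]
scene plug_collar 0.68 [283.712 318.68 ] [0.3654 0.269  0.052 ]
scene plug_stand 0.82 [364.48 180.08] [ 0.5536 -0.1814  0.    ]
top slide_knob 0.26 [320.576 257.12 ] [0.4159 0.0146 0.09  ]
top terminal 0.7 [281.984 167.4  ] [0.6207 0.1043 0.06  ]
top plug_collar 0.75 [396.8 202.2] [ 0.5428 -0.1595  0.052 ]
top shorting_plug 0.8 [396.8 205. ] [ 0.5439 -0.1687  0.007 ]
top plug_stand 0.57 [393.984 204.8  ] [ 0.5455 -0.1633  0.    ]
```

```bash
python3 - <<'E'
import cv2
im=cv2.imread('pics/wristb.png')[120:240,200:360];cv2.imwrite('pics/wb.png',cv2.resize(im,None,fx=5,fy=5,interpolation=cv2.INTER_CUBIC))
E
```

```text
(no output)
```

View pics/wb.png

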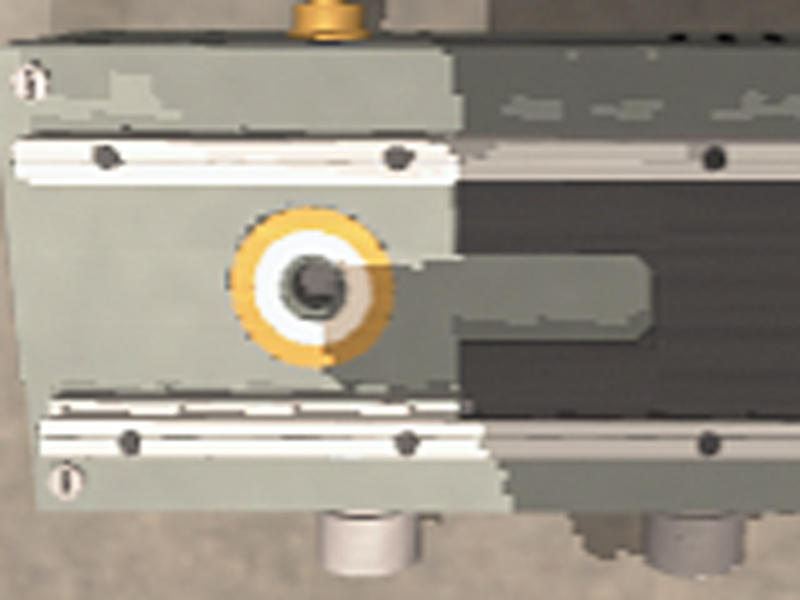

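>>> {"name": "arm_command", "arguments": {
  "moves": [
    [[11, -41, 0], [0, 0, 0], 1],
    [[22, -82, 0], [0, 0, 0], 1],
    [[32, -123, 0], [0, 0, 0], 1],
    [[42, -164, 0], [0, 0, 0], 1],
    [[52, -205, 0], [0, 0, 0], 1],
    [[62, -245, 0], [0, 0, 0], 1],
    [[72, -285, 0], [0, 0, 0], 1],
    [[82, -318, 0], [0, 0, 0], 1]
  ]
}}

```text
time: 11.2
ee_pos: [0.5594, -0.168, 0.2157]
tool_rot: [-3.141, 0.0, -3.064]
wrist_force: [0.2, 0.6, -0.5]
width: 0.0855
```

```bash
python3 - <<'E'
from h import *
np.set_printoptions(precision=4,suppress=True)
s=manip.get_state();print(s['time'],s['ee_pos'],s['tool_rot'],s['joint_pos'])
cal=imaging.get_calibration('wrist');im=imaging.get_image('wrist');save(im,'w3.png');print(cal['xyz'],cal['orientation'])
for t,z in[('plug_collar',.052),('shorting_plug',.007),('plug_stand',0),('finned_plug',.007)]:
    for r in imaging.landmark_of('wrist',t)[:2]: print(t,round(r['score'],2),np.array(r['location'])*[640,400],at_z(cal,r['location'],z))
for r in imaging.outline_of('wrist','shorting_plug')[:2]: print('outline',r['score'],cv2.boundingRect(r['pixels'].astype('uint8')),np.array(r['location'])*[640,400])
E
```

```text
11.2 [ 0.5594 -0.168   0.2157] [-3.1412  0.0004 -3.0636] [-0.1835  0.2759  0.4456  1.8153 -0.1333  1.0794  1.9592]
[ 0.4927 -0.1738  0.3919] [2.8749 0.0006 1.6472]
plug_collar 0.58 [319.616 164.92 ] [ 0.5477 -0.1712  0.052 ]
shorting_plug 0.73 [321.088 157.6  ] [ 0.5463 -0.1698  0.007 ]
plug_stand 0.74 [318.592 156.08 ] [ 0.5458 -0.1728  0.    ]
plug_stand 0.58 [327.872 103.68 ] [ 0.4862 -0.1667  0.    ]
finned_plug 0.84 [327.424 102.2  ] [ 0.4848 -0.1675  0.007 ]
outline 0.85 (301, 150, 35, 40) [316.096 170.08 ]
outline 0.72 (284, 66, 76, 180) [313.92 150.4 ]
```

View pics/w3.png

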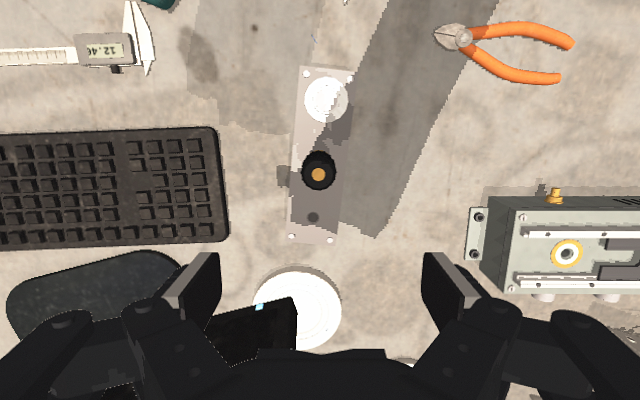

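The crop shows the terminal bore at full-image (262.6,177.4), which gives (0.621, 0.0985), with the slide well clear. The second view shows the shorting plug's handle at (319,172), beside the finned plug at (327,100), giving a plug axis of about (0.545, -0.171). I'll grasp it, allowing for the 31 mm tip offset.

>>> {"name": "arm_command", "arguments": {
  "newtons": 80,
  "moves": [
    [[14, -2, 20], [0, 0, 0], 1],
    [[14, -2, 45], [0, 0, 0], 1],
    [[14, -2, 70], [0, 0, 0], 1],
    [[14, -2, 95], [0, 0, 0], 1],
    [[14, -2, 115], [0, 0, 0], 1],
    [[14, -2, 135], [0, 0, 0], 1],
    [[14, -2, 150], [0, 0, 0], 1],
    [[14, -2, 164], [0, 0, 0], 1]
  ]
}}

```text
time: 12.3
ee_pos: [0.5465, -0.1677, 0.0505]
tool_rot: [3.141, -0.0, -3.061]
wrist_force: [0.4, -0.0, -0.2]
width: 0.0853
```

>>> {"name": "arm_command", "arguments": {
  "moves": [
    [[0, 0, 0], [0, 0, 0], 0],
    [[0, 0, 0], [0, 0, 0], 0],
    [[0, 0, 0], [0, 0, 0], -1],
    [[0, 0, 0], [0, 0, 0], -1],
    [[0, 0, 0], [0, 0, 0], -1],
    [[0, 0, 0], [0, 0, 0], -1],
    [[0, 0, 0], [0, 0, 0], -1],
    [[0, 0, 0], [0, 0, 0], -1]
  ]
}}

```text
time: 13.1
ee_pos: [0.5468, -0.1688, 0.0524]
tool_rot: [-3.141, 0.002, -3.063]
wrist_force: [0.8, -0.5, 5.2]
width: 0.028
```

>>> {"name": "arm_command", "arguments": {
  "moves": [
    [[0, 0, -8], [0, 0, 0], -1],
    [[0, 0, -20], [0, 0, 0], -1],
    [[0, 0, -35], [0, 0, 0], -1],
    [[0, 0, -50], [0, 0, 0], -1],
    [[0, 0, -65], [0, 0, 0], -1],
    [[0, 0, -80], [0, 0, 0], -1],
    [[0, 0, -95], [0, 0, 0], -1],
    [[0, 0, -100], [0, 0, 0], -1]
  ]
}}

```text
time: 13.9
ee_pos: [0.547, -0.1689, 0.1535]
tool_rot: [-3.141, 0.002, -3.062]
wrist_force: [-0.3, -0.8, -1.3]
width: 0.0277
```

>>> {"name": "arm_command", "arguments": {
  "moves": [
    [[-12, 33, 0], [0, 0, 0], -1],
    [[-24, 66, 0], [0, 0, 0], -1],
    [[-36, 99, 0], [0, 0, 0], -1],
    [[-48, 132, 0], [0, 0, 0], -1],
    [[-60, 165, 0], [0, 0, 0], -1],
    [[-72, 198, 0], [0, 0, 0], -1],
    [[-84, 230, 0], [0, 0, 0], -1],
    [[-95, 260, 0], [0, 0, 0], -1]
  ]
}}

```text
time: 14.7
ee_pos: [0.6204, 0.0997, 0.1512]
tool_rot: [-3.142, -0.001, -3.062]
wrist_force: [-0.8, -0.7, -1.0]
width: 0.028
```

>>> {"name": "arm_command", "arguments": {
  "moves": [
    [[0, 0, 10], [0, 0, 0], -1],
    [[0, 0, 20], [0, 0, 0], -1],
    [[0, 0, 28], [0, 0, 0], -1],
    [[0, 0, 28], [0, 0, 0], -1],
    [[0, 0, 28], [0, 0, 0], -1],
    [[0, 0, 28], [0, 0, 0], -1],
    [[0, 0, 28], [0, 0, 0], -1],
    [[0, 0, 28], [0, 0, 0], -1]
  ]
}}

```text
time: 15.5
ee_pos: [0.6205, 0.0979, 0.1238]
tool_rot: [3.141, 0.0, -3.063]
wrist_force: [0.2, 0.5, -1.8]
width: 0.0281
```

```bash
python3 - <<'E'
from h import *
np.set_printoptions(precision=4,suppress=True)
s=manip.get_state();print(s['time'],s['ee_pos'],s['tool_rot'],s['width'])
ims=[]
for c in('wrist','scene','top'):
    cal=imaging.get_calibration(c);im=imaging.get_image(c);save(im,c+'c.png')
    for t in('plug_collar','terminal','shorting_plug'):
        for r in imaging.landmark_of(c,t)[:1]: print(c,t,round(r['score'],2),np.array(r['location'])*[640,400],at_z(cal,r['location'],dict(plug_collar=.124,terminal=.06,shorting_plug=.079)[t]))
    p=proj(cal,[.621,.0985,.06])[0];q=proj(cal,[.621,.0985,.079])[0];print(c,'term px',p,'tip px',q)
    x,y=np.clip(p.astype(int)-[50,60],0,[540,280]);ims.append(cv2.resize(im[y:y+100,x:x+100],(400,400),interpolation=cv2.INTER_CUBIC));print('crop',x,y)
save(np.hstack(ims[:2]),'ins.png')
E
```

```text
15.5 [0.6205 0.0979 0.1238] [ 3.1415  0.0004 -3.0626] 0.028145502614288588
wrist plug_collar 0.67 [319.616 229.4  ] [0.6185 0.0962 0.124 ]
wrist terminal 0.73 [322.816 203.6  ] [0.6214 0.0986 0.06  ]
wrist shorting_plug 0.88 [313.6 205.8] [0.6181 0.0918 0.079 ]
wrist term px [322.7914 203.0739] tip px [322.9359 210.518 ]
crop 272 143
scene plug_collar 0.62 [256.128 173.32 ] [0.6167 0.0957 0.124 ]
scene terminal 0.64 [256.896 201.8  ] [0.6142 0.1031 0.06  ]
scene shorting_plug 0.71 [260.096 192.4  ] [0.6128 0.0935 0.079 ]
scene term px [256.3781 199.5099] tip px [255.5684 191.8971]
crop 206 139
top term px [284.4871 167.3077] tip px [283.7866 165.0966]
crop 234 107
```

View pics/ins.png

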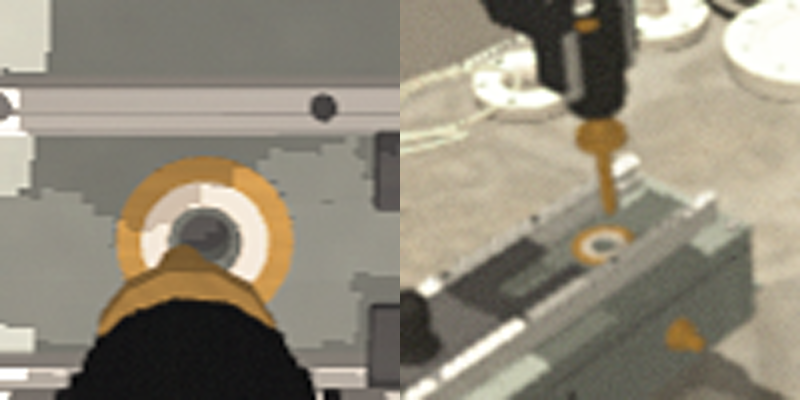

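The wrist half shows the pin tip at crop (182,245) and the bore at (205,240). The scene half shows the tip slightly right of the bore's vertical. Both agree that the tip is off by about (-1.7, -3.7) mm. I'll correct that, go lower and look again.

>>> {"name": "arm_command", "arguments": {
  "moves": [
    [[-1, 2, 0], [0, 0, 0], -1],
    [[-2, 3.6, 0], [0, 0, 0], -1],
    [[-2, 3.6, 5], [0, 0, 0], -1],
    [[-2, 3.6, 10], [0, 0, 0], -1],
    [[-2, 3.6, 13], [0, 0, 0], -1],
    [[-2, 3.6, 13], [0, 0, 0], -1],
    [[-2, 3.6, 13], [0, 0, 0], -1],
    [[-2, 3.6, 13], [0, 0, 0], -1]
  ]
}}

```text
time: 16.9
ee_pos: [0.6221, 0.1017, 0.1106]
tool_rot: [-3.142, 0.0, -3.062]
wrist_force: [0.5, -0.6, -1.2]
width: 0.0279
```

```bash
python3 - <<'E'
from h import *
np.set_printoptions(precision=4,suppress=True)
s=manip.get_state();print(s['time'],s['ee_pos'],s['wrist_force'])
ims=[]
for c in('wrist','scene'):
    cal=imaging.get_calibration(c);im=imaging.get_image(c)
    p=proj(cal,[.621,.0985,.06])[0];q=proj(cal,[.621,.0985,.066])[0];print(c,'term px',p,'tip px',q)
    w=80;x,y=p.astype(int)-[w//2,w*6//10];ims.append(cv2.resize(im[y:y+w,x:x+w],(400,400),interpolation=cv2.INTER_CUBIC));print('crop',x,y)
save(np.hstack(ims),'ins2.png')
E
```

```text
16.9 [0.6221 0.1017 0.1106] [ 0.4697 -0.5937 -1.1568]
wrist term px [317.7623 205.519 ] tip px [317.6804 207.936 ]
crop 277 157
scene term px [256.3781 199.5099] tip px [256.1241 197.126 ]
crop 216 151
```

View pics/ins2.png

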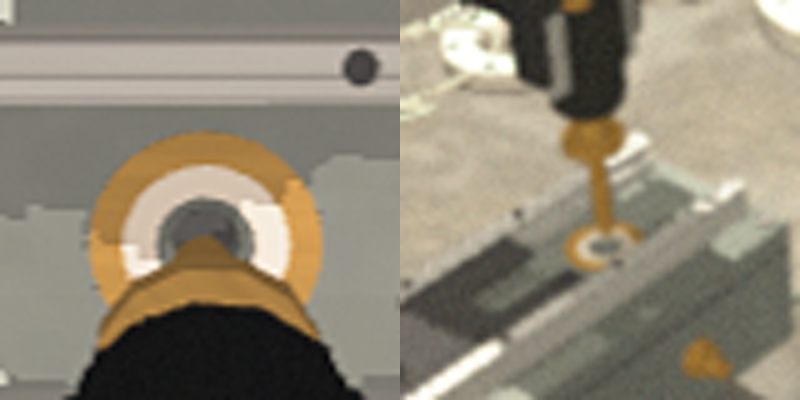

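The pin apex (206,236) now sits right over the bore centre (206,243) in the wrist view, and the scene view agrees. Inserting in stages.

>>> {"name": "arm_command", "arguments": {
  "moves": [
    [[-0.5, 0, 3], [0, 0, 0], -1],
    [[-0.5, 0, 6], [0, 0, 0], -1],
    [[-0.5, 0, 9], [0, 0, 0], -1],
    [[-0.5, 0, 12], [0, 0, 0], -1],
    [[-0.5, 0, 15], [0, 0, 0], -1],
    [[-0.5, 0, 18], [0, 0, 0], -1],
    [[-0.5, 0, 20], [0, 0, 0], -1],
    [[-0.5, 0, 20], [0, 0, 0], -1]
  ]
}}

```text
time: 17.8
ee_pos: [0.6224, 0.1017, 0.0901]
tool_rot: [-3.141, -0.001, -3.062]
wrist_force: [1.0, -0.0, -0.7]
width: 0.0285
```

>>> {"name": "arm_command", "arguments": {
  "moves": [
    [[0, 0, 5], [0, 0, 0], -1],
    [[0, 0, 10], [0, 0, 0], -1],
    [[0, 0, 15], [0, 0, 0], -1],
    [[0, 0, 20], [0, 0, 0], -1],
    [[0, 0, 24], [0, 0, 0], -1],
    [[0, 0, 27], [0, 0, 0], -1],
    [[0, 0, 28], [0, 0, 0], -1],
    [[0, 0, 28], [0, 0, 0], -1]
  ]
}}

```text
time: 18.6
ee_pos: [0.6225, 0.1018, 0.0623]
tool_rot: [-3.142, -0.0, -3.062]
wrist_force: [-0.2, -0.0, -0.2]
width: 0.0283
```

>>> {"name": "arm_command", "arguments": {
  "moves": [
    [[0, 0, 0.5], [0, 0, 0], -1],
    [[0, 0, 1], [0, 0, 0], -1],
    [[0, 0, 1.5], [0, 0, 0], -1],
    [[0, 0, 2], [0, 0, 0], -1],
    [[0, 0, 2.5], [0, 0, 0], -1],
    [[0, 0, 3], [0, 0, 0], -1],
    [[0, 0, 3], [0, 0, 0], -1],
    [[0, 0, 3], [0, 0, 0], -1]
  ]
}}

```text
time: 19.4
ee_pos: [0.6229, 0.1019, 0.0604]
tool_rot: [3.141, 0.001, -3.063]
wrist_force: [-2.9, -1.1, 11.7]
width: 0.0277
```

The plug is home: the TCP is 8 mm above its height at the stand grasp, as expected, with 12 N of upward reaction. Releasing and going behind the knob with the fingers closed.

>>> {"name": "arm_command", "arguments": {
  "moves": [
    [[0, 0, 0], [0, 0, 0], 0.5],
    [[0, 0, 0], [0, 0, 0], 0.5],
    [[0, 0, 0], [0, 0, 0], 0.5],
    [[0, 0, -15], [0, 0, 0], 0.5],
    [[0, 0, -40], [0, 0, 0], 0.5],
    [[0, 0, -75], [0, 0, 0], 0.5],
    [[0, 0, -110], [0, 0, 0], 0.5],
    [[0, 10, -120], [0, 0, 0], -1]
  ]
}}

```text
time: 20.2
ee_pos: [0.6237, 0.1105, 0.1845]
tool_rot: [3.141, 0.005, -3.065]
wrist_force: [1.3, -0.8, 1.0]
width: 0.0508
```

>>> {"name": "arm_command", "arguments": {
  "moves": [
    [[0, 30, 0], [0, 0, 0], -1],
    [[1, 60, 0], [0, 0, 0], -1],
    [[1, 90, 0], [0, 0, 0], -1],
    [[2, 120, 0], [0, 0, 0], -1],
    [[2, 153, 0], [0, 0, 0], -1],
    [[2, 153, 30], [0, 0, 0], -1],
    [[2, 153, 60], [0, 0, 0], -1],
    [[2, 153, 80], [0, 0, 0], -1]
  ]
}}

```text
time: 21.0
ee_pos: [0.6067, 0.2645, 0.098]
tool_rot: [-3.141, -0.001, -3.062]
wrist_force: [-0.5, -1.2, 0.6]
width: 0.0
```

>>> {"name": "arm_command", "arguments": {
  "moves": [
    [[0, 0, 15], [0, 0, 0], -1],
    [[0, 0, 30], [0, 0, 0], -1],
    [[0, 0, 47], [0, 0, 0], -1],
    [[0, 0, 47], [0, 0, 0], -1],
    [[0, -10, 47], [0, 0, 0], -1],
    [[0, -20, 47], [0, 0, 0], -1],
    [[0, -30, 47], [0, 0, 0], -1],
    [[0, -30, 47], [0, 0, 0], -1]
  ]
}}

```text
time: 21.8
ee_pos: [0.6107, 0.2319, 0.0531]
tool_rot: [-3.141, 0.001, -3.065]
wrist_force: [-0.1, 0.1, 0.1]
width: 0.0003
```

>>> {"name": "arm_command", "arguments": {
  "moves": [
    [[0, -6, 0], [0, 0, 0], -1],
    [[0, -12, 0], [0, 0, 0], -1],
    [[0, -18, 0], [0, 0, 0], -1],
    [[0, -24, 0], [0, 0, 0], -1],
    [[0, -30, 0], [0, 0, 0], -1],
    [[0, -36, 0], [0, 0, 0], -1],
    [[0, -40, 0], [0, 0, 0], -1],
    [[0, -40, 0], [0, 0, 0], -1]
  ]
}}

```text
time: 22.6
ee_pos: [0.6132, 0.1933, 0.0524]
tool_rot: [-3.141, -0.0, -3.063]
wrist_force: [0.5, -0.6, 0.5]
width: -0.0001
```

```bash
python3 k.py; python3 - <<'E'
from h import *
cal=imaging.get_calibration('scene');imaging.get_image('scene')
for r in imaging.landmark_of('scene','slide_knob')[:1]: print(r['score'],at_z(cal,r['location'],.09))
E
```

```text
22.6 [0.6132 0.1933 0.0524] [ 0.4611 -0.5849  0.5183] -7.024482103547316e-05
top 0.69 [249.408 164.92 ] [0.6178 0.1739 0.09  ]
top 0.46 [281.984 168.6  ] [0.6099 0.1013 0.09  ]
wrist 0.59 [267.584 263.48 ] [0.6153 0.1691 0.09  ]
```

The slide is following, with the knob at y≈0.172 (slide about 0.031). Pushing on gently to the stop.

>>> {"name": "arm_command", "arguments": {
  "moves": [
    [[0, -2, 0], [0, 0, 0], -1],
    [[0, -4, 0], [0, 0, 0], -1],
    [[0, -5, 0], [0, 0, 0], -1],
    [[0, -6, 0], [0, 0, 0], -1],
    [[0, -7, 0], [0, 0, 0], -1],
    [[0, -8, 0], [0, 0, 0], -1],
    [[0, -8, 0], [0, 0, 0], -1],
    [[0, -8, 0], [0, 0, 0], -1]
  ]
}}

```text
time: 23.7
ee_pos: [0.6138, 0.1863, 0.0524]
tool_rot: [-3.141, -0.0, -3.062]
wrist_force: [-0.9, 0.4, -0.2]
width: 0.0
```

>>> {"name": "arm_command", "arguments": {
  "moves": [
    [[0, -0.5, 0], [0, 0, 0], -1],
    [[0, -1, 0], [0, 0, 0], -1],
    [[0, -1.5, 0], [0, 0, 0], -1],
    [[0, -1.5, 0], [0, 0, 0], -1],
    [[0, -1.5, 0], [0, 0, 0], -1],
    [[0, -1.5, 0], [0, 0, 0], -1],
    [[0, -1.5, 0], [0, 0, 0], -1],
    [[0, -1.5, 0], [0, 0, 0], -1]
  ]
}}

```text
time: 24.5
ee_pos: [0.6139, 0.1849, 0.0524]
tool_rot: [3.142, -0.0, -3.062]
wrist_force: [-1.1, 3.4, -1.6]
width: 0.0
```

>>> {"name": "arm_command", "arguments": {
  "moves": [
    [[0, -0.5, 0], [0, 0, 0], -1],
    [[0, -1, 0], [0, 0, 0], -1],
    [[0, -1.5, 0], [0, 0, 0], -1],
    [[0, -2, 0], [0, 0, 0], -1],
    [[0, -2, 0], [0, 0, 0], -1],
    [[0, -2, 0], [0, 0, 0], -1],
    [[0, -2, 0], [0, 0, 0], -1],
    [[0, -2, 0], [0, 0, 0], -1]
  ]
}}

```text
time: 25.3
ee_pos: [0.614, 0.184, 0.0525]
tool_rot: [3.141, 0.0, -3.062]
wrist_force: [-1.8, 7.2, -1.9]
width: 0.0003
```

The slide is at its stop: force has risen to 7 N with only 1 mm of travel. Backing off and checking.

>>> {"name": "arm_command", "arguments": {
  "moves": [
    [[0, 5, 0], [0, 0, 0], -1],
    [[0, 12, 0], [0, 0, 0], -1],
    [[0, 20, -20], [0, 0, 0], -1],
    [[0, 20, -60], [0, 0, 0], -1],
    [[0, 20, -100], [0, 0, 0], -1],
    [[0, -10, -140], [0, 0, 0], -1],
    [[0, -40, -160], [0, 0, 0], -1],
    [[0, -40, -160], [0, 0, 0], -1]
  ]
}}

```text
time: 26.1
ee_pos: [0.6195, 0.1384, 0.2164]
tool_rot: [-3.141, 0.006, -3.068]
wrist_force: [-0.1, -0.1, -0.6]
width: 0.0
```

```bash
python3 - <<'E'
from h import *
np.set_printoptions(precision=4,suppress=True)
s=manip.get_state();print(s['time'],s['ee_pos'],s['wrist_force'])
ims=[]
for c,w in(('wrist',200),('scene',100)):
    cal=imaging.get_calibration(c);im=imaging.get_image(c)
    for t,z in(('slide_knob',.09),('plug_collar',.06),('shorting_plug',.015)):
        for r in imaging.landmark_of(c,t)[:1]: print(c,t,round(r['score'],2),at_z(cal,r['location'],z))
    p=proj(cal,[.618,.125,.08])[0];x,y=np.clip(p.astype(int)-w//2,0,None);print('crop',x,y)
    ims.append(cv2.resize(im[y:y+w,x:x+w],(400,400),interpolation=cv2.INTER_CUBIC))
save(np.hstack(ims),'fin.png')
E
```

```text
26.1 [0.6195 0.1384 0.2164] [-0.0561 -0.1276 -0.6016]
wrist slide_knob 0.84 [0.616  0.1597 0.09  ]
wrist plug_collar 0.97 [0.6211 0.0981 0.06  ]
wrist shorting_plug 0.59 [0.6239 0.0983 0.015 ]
crop 208 78
scene slide_knob 0.7 [0.6159 0.1603 0.09  ]
scene plug_collar 0.61 [0.6258 0.0948 0.06  ]
crop 196 147
```

View pics/fin.png

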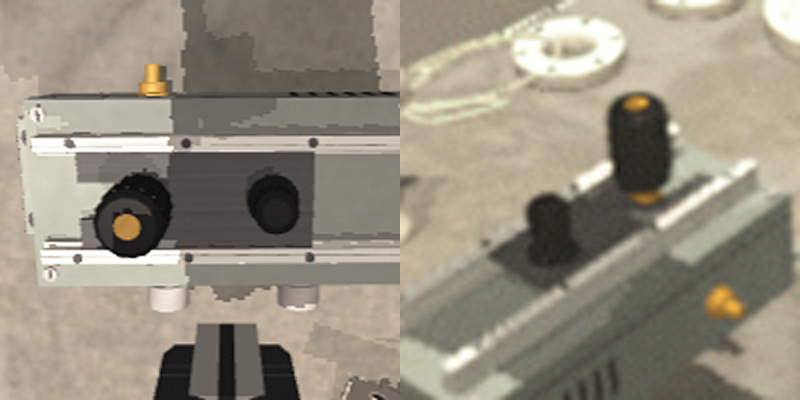

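The plug sits upright in the terminal (handle at crop (130,220)), the fork surrounds its neck, and the knob is 62 mm from it (63 expected). The arm is clear, so I'm handing in.

```bash
python3 -c "
from bench import manip
print(manip.sign_off())"
```

```text
the job is handed in; nothing more can be done
None
```

The shorting plug is fully home in the terminal and locked in by the slide's fork. I handed the job in at about 26 s of the 64 s allowed, with the arm clear of everything; sign-off reported no verdict.

**What I did:**
- **Slide back:** I gripped the knob and drew the slide back to about 0.080.
- **Plug in:** I took the shorting plug from the stand, corrected its aim by about 4 mm over the bore, and pushed it home. The height was exactly as expected, with about 12 N of reaction.
- **Slide forward:** I pushed the slide with closed fingers until it stopped against the plug's neck.

**Last checks:**
- **Stop reached:** On the final push the force rose to 7 N, against the roughly 2 N the slide normally needs.
- **Slide position:** Both the wrist and scene cameras put the knob about 62 mm from the terminal. That puts the slide at about 0.022, where 0.023 is expected.
- **Plug seated:** The final picture shows the plug upright and seated, with the fork around its neck. The wrist camera put its collar at the terminal. The scene camera's lower-score reading of the collar was about 6 mm off.

**What went wrong or disagreed:**
- **Tip offset:** The real fingertips end about 31 mm above the TCP the state reports. My first push and first grip on the knob therefore passed harmlessly over it; I found this by triangulating the tips and allowed for it afterwards.
- **Other items:** I did not go near the finned plug, cutters or pen, and did not photograph them again at the end.

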